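# Mount and lock the wheel of a glass grinder

## Task

Put the copper grinding wheel over the grinder's spindle, then the white spacer ring on top of it, both flat and fully down. Then fit the black cap with the red bar: feel or look for how its two inner lugs drop into the slots of the spindle head, press the sprung stack down and turn the cap about a quarter turn, either way, so that it stays locked and holds the stack pressed down when let go. Be gentle: never press a part with more than 25 N, and leave the jar, hammer and screwdriver where they are.

Things in the scene. Friction and masses are not known exactly. Their poses are not given: they have to be found in the camera images.
- grinder: blue bench glass grinder, fixed, 200 mm (its x) by 170 mm (its y), grey top 55 mm high; origin at the centre of its underside. An upright steel spindle 24 mm in diameter stands at its centre, its top 121 mm above the table
- seat (a point): point on the spindle axis at the top of the brass flange (40 mm in diameter) with its spring fully out, 85 mm above the table; z up, x and y as the grinder's. Heights above this point: full-round 24 mm spindle up to 19 mm, then a 14 mm thick neck, then the round 24 mm spindle head from 30 to 36 mm
- head_top (a point): point on the spindle axis at the top of the head, 36 mm above seat; axes as the grinder's. A straight slot 8.5 mm wide, open above, crosses the head on both sides of the neck, for the cap's lugs. Its line is NOT given: it lies anywhere within 1.0 rad either way of the grinder's y axis; feel for it or look from above. A brake (1.5 N m) keeps the head from turning
- flange (a joint): how far the sprung flange is pressed down, m: 0 with the spring out, at most 0.008 (rigid stop). The spring pushes up with 7 N at 0 and 12.6 N at the stop, which also carries the weight of the parts; so about 4 to 10 N of push on the cap presses it down. With the cap locked it stays at about 0.003
- wheel_center (a point): centre of the grinding wheel: flat copper ring, 60 mm outside, 26.8 mm hole, 12 mm thick, z along its axis, lying flat on the table (0.14 kg, varies); seated, its centre is 6 mm above the seat point
- spacer_center (a point): centre of the spacer: flat white plastic ring, 44 mm outside, 26.8 mm hole, 12 mm thick, z along its axis, lying flat on the table (0.04 kg, varies); seated on the wheel, its centre is 18 mm above the seat point
- cap_grip (a point): centre of the cap's red grip bar, 37 mm above the cap's lower rim; bar 40 mm long (its x), 14 mm wide (its y), 22 mm high, on a black round cup 40 mm in diameter, 26 mm high, open below (29 mm mouth, 27 mm bore, 22 mm deep); 0.11 kg. Stands upright at the start. Heights above seat: 69 mm with the lugs resting on the head (wrong angle), 61 mm with the lugs in the slot and the rim on the spacer, 53 mm at the stop
- cap_lugs (a point): centre of the cap's bore level with its two steel lugs, 6.5 mm above the lower rim; same axes as cap_grip. The lugs stick inwards on the line of the bar (+x and -x), 6 mm wide, 5 mm high, 16.6 mm between their ends. Press until cap_grip is 54 to 57 mm above seat: the lugs are then below the head. A turn of 0.8 to 1.5 rad either way brings them under it; let go, the spring holds cap_grip at 58 mm
- jar: closed amber jar, 50 mm in diameter, 75 mm high, origin under its centre; leave alone
- hammer: hammer lying on the table, 240 mm long; leave alone
- screwdriver: screwdriver lying on the table, 160 mm long; leave alone
There are look-alikes about, which are no part of the job. Of the things that look like the part that bears wheel_center, take the one that is nearest to the robot's base at the start.

How it is judged:
By the outcome, as a careful person would: the job done as asked, in the order asked, and still so for the second after the job is handed in, with the robot touching nothing.
It also fails if it takes over 72 s, if anything falls off the work surface, if the arm or the gripper's body presses on something with over 40 N, if the wrist force passes 120 N, or if a joint passes its speed limit or range.

## Robot

A 6-joint arm with a two-finger parallel gripper is mounted at the origin on the work surface. World frame = base frame: x ahead of the robot, y to its left, z up, the work surface at z = 0. Lengths are in mm, angles in rad, forces in N, time in s.
With the tool pointing down it reaches from about 300 to 825 mm from the base axis. Payload 5.4 kg.
Tool frame: the origin (TCP) lies midway between the tips of the shut fingers; the grasp point (between the pads) lies 19 mm behind it (ctrl.grip_depth is the distance from the TCP to the grasp point, in mm); z points along the fingers, y is the line along which they close (so a half turn about z gives the same grasp; the last joint's range is limited). The gripper opens to 92 mm and grips with 3 to 60 N. Pads are 20 mm wide; open, the fingers measure 128 mm over their backs; the gripper's body (75 mm by 189 mm) begins 69 mm behind the grasp point.
Start: joints at [-1.537, 0.158, 1.597, -0, 1.386, -0.21], TCP at [138.777, -557.984, 183.801] pointing down, gripper open.
Joint ranges: [-2.91, 2.91], [-0.94, 2.29], [0.18, 2.7], [-1.29, 4.43], [0.17, 2.64], [-3, 3]. Speed limits (rad/s): [2.57, 2.57, 3.14, 3.14, 3.14, 3.14].

## Interface

Orientations are given as a unit quaternion [w, x, y, z].
In Python, from bench import ctrl gives the robot as it stands.
- The arm moves only by the shell command python3 -m inch 'ROWS' [OPENING] [FORCE]. ROWS is JSON, a list of rows, each a list of 2 entries, a list of its own where there are three numbers: the shift along the tool's x, y, z each as a share of 0.5 m, from -1 to 1, then the turn, a rotation vector about the tool's x, y, z each as a share of 90 degrees, from -1 to 1. A call has 1 to 10 rows; each row shifts and turns the commanded pose from where the row before left it, along the tool's axes as they then stand; what a row does not reach is not made up. A row lasts 1/10 s, in which the tool goes at most 50 mm and 8.59 degrees, less where a joint would pass 70% of its speed; a pose out of reach is approached as far as the arm can. A call with a number of a shift or a turn outside -1 to 1 is refused whole. A call with a gripper value outside its range is refused whole. OPENING is the opening, from -1 (shut) to 1 (fully open), set as the call begins (- or left out, the last holds). The fingers move at their own pace and stop on an object; FORCE is the grip in N (left out, the last holds). Time passes only in rows, so rows that do not move let the fingers close. It gives the time, the measured TCP pose, the force, the opening and the grip force at its end, in the units of the state.
- ctrl.get_state(): the state, without advancing time (a new reading comes with each control period).
- ctrl.capture(name): name is "side" or "top"; returns the picture (480x640x3 uint8, red, green, blue); there is no depth.
- ctrl.camera_info(name): a dict with "K" (3x3 intrinsics, pixels), "k1" (the pictures are not rectified: a ray, as slopes to the right and down, at radius r is drawn at 1 + k1 r^2 times it, then the intrinsics apply), "extrinsics" (4x4, takes a point from camera to world coordinates). Camera axes: x right, y down, z forward; pixel columns grow to the right and rows downward; lengths in mm; the calibration is good to about 2 mm. A picture is of the moment at which its call begins. camera_info takes no time and is no camera call.
- ctrl.finish_job(): hands the job in; it is judged then, once.
Trained networks look in the newest picture that a camera, given by its name, has taken for a name from the list of things; names that differ only in an ending like _2 or _b are one class to them, and where a whole thing is asked for, a point or a joint stands for the part that bears it (a point fixed in the world has none). Each returns a list of dicts, best first, with "score" (0 to 1); they miss things now and then, are a little off and sometimes report something else, mostly with a low value. They report only what shows in the picture. A call takes as long as a camera call. They do not tell look-alikes from the thing itself.
- ctrl.find_in(thing, camera): "xyz" ([x, y, z] in mm, in world coordinates, good to about 4 mm: the middle of the surface that is visible of it).
- ctrl.masks_of(thing, camera): "mask" (480x640 bool, what is visible of it).
The state is a dict: "t": time; "joint_positions": joint angles; "qd": joint speeds; "tau": joint torques, N m; "eef_pos": TCP position; "tool_rot": TCP orientation; "force": force on the tool from outside, world axes, zero at the start; "ft_torque": the same for the moment, N m; "width": opening from 0.0 (shut) to 1.0 (fully open); "finger_force": force on a finger pad.
Only numpy, scipy, OpenCV 4.12 (cv2) and the standard library are available. Lean on these libraries where they do the work, as an engineer would, in place of code of your own. Each camera call takes 0.05 s, during which the arm holds its last target. There are 200 camera calls.

## Working session

There is one attempt and no reset: what is moved stays moved. The work goes in short steps, Python scripts to look and compute and a shell command to move; the robot and the scene stay as the last step left them, time stands still between calls to the robot, and variables do not carry over. Pictures are saved under pics/ and viewed, at most 10 in all, crops included, and the job is handed in when it is done.

```bash
mkdir -p pics; ls
python3 - <<'E'
from bench import ctrl
import cv2,numpy as np
for c in ("top","side"):
    im=ctrl.capture(c); cv2.imwrite(f"pics/{c}0.png",im[:,:,::-1])
    i=ctrl.camera_info(c); print(c,np.round(i["K"],1).tolist(),i["k1"],np.round(i["extrinsics"],3).tolist())
    for t in ("grinder","wheel_center","spacer_center","cap_grip"):
        print(t,[(np.round(d["xyz"]).tolist(),round(d["score"],2)) for d in ctrl.find_in(t,c)])
print(ctrl.get_state(),ctrl.grip_depth)
E
```

```text
pics
top [[478.2, 0.0, 318.7], [0.0, 478.2, 241.5], [0.0, 0.0, 1.0]] -0.01191862445860937 [[-0.022, -0.995, 0.1, 472.046], [-1.0, 0.021, -0.007, -62.029], [0.005, -0.101, -0.995, 872.478], [0.0, 0.0, 0.0, 1.0]]
grinder [([546.0, 230.0, 54.0], 0.79)]
wheel_center [([598.0, -362.0, 14.0], 0.83), ([662.0, -270.0, 10.0], 0.76), ([744.0, 85.0, 16.0], 0.69)]
spacer_center [([465.0, -226.0, 12.0], 0.86)]
cap_grip [([511.0, -108.0, 30.0], 0.94)]
side [[474.1, 0.0, 323.0], [0.0, 474.1, 240.3], [0.0, 0.0, 1.0]] -0.11771630867369524 [[0.996, -0.06, 0.06, 520.293], [-0.083, -0.571, 0.817, -756.878], [-0.014, -0.819, -0.574, 595.632], [0.0, 0.0, 0.0, 1.0]]
grinder [([550.0, 190.0, 52.0], 0.92)]
wheel_center [([597.0, -160.0, 12.0], 0.88), ([659.0, -268.0, 13.0], 0.82), ([730.0, 98.0, 15.0], 0.67), ([597.0, -365.0, 15.0], 0.66), ([506.0, -117.0, 26.0], 0.64), ([721.0, -34.0, 45.0], 0.15)]
spacer_center [([465.0, -237.0, 10.0], 0.67)]
cap_grip [([508.0, -119.0, 25.0], 0.61)]
{'t': 0.5, 'joint_positions': array([-1.53707586e+00,  1.58411905e-01,  1.59704963e+00,  6.90167306e-06,
        1.38618098e+00, -2.10074895e-01]), 'qd': array([-0.00081137, -0.00155474, -0.0010196 , -0.00029309, -0.00017258,
       -0.00092269]), 'tau': array([ 1.09412417e-04, -3.85231304e+01, -3.22063994e+01,  7.01294839e-02,
        3.16889375e-02, -4.49759739e-05]), 'eef_pos': array([ 138.79246463, -557.961819  ,  183.76956204]), 'tool_rot': array([-2.45348691e-05,  9.92579749e-01,  1.21595397e-01,  5.57445165e-06]), 'force': array([-0.19018261,  0.063908  ,  0.24298991]), 'ft_torque': array([-0.04080045, -0.01143491,  0.01078125]), 'finger_force': 0.0, 'width': 0.9991846585077335} 18.700000000000003
```

View pics/top0.png

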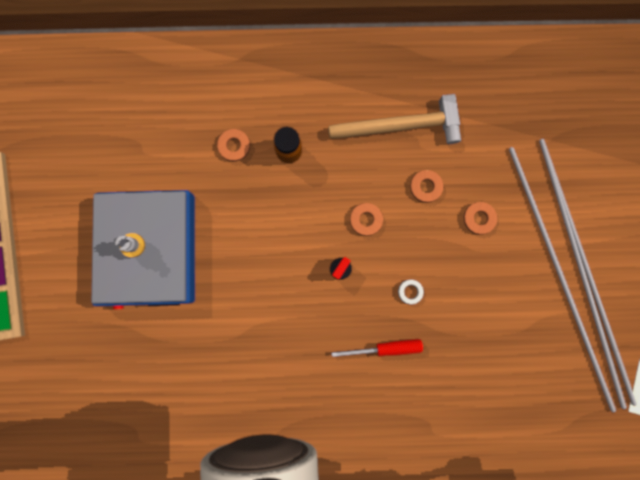

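View pics/side0.png

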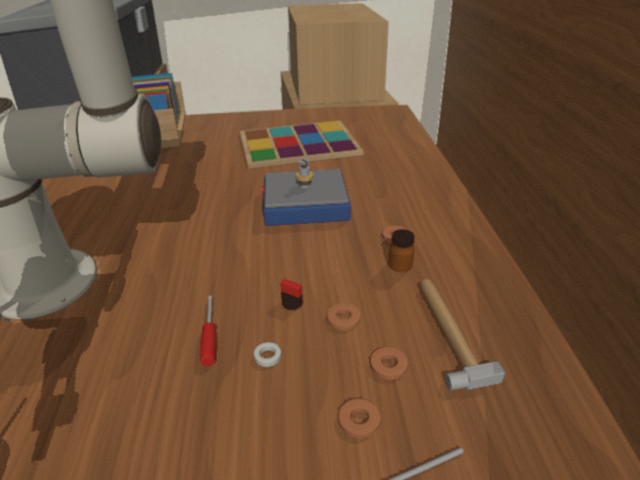

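Top: target wheel (nearest the base) at px (367,219), three look-alike copper rings, spacer (411,292), cap (341,268) with slanted red bar, spindle head (125,243). Side view: the same objects, unobstructed.

```bash
cat > h.py <<'E'
from bench import ctrl
import cv2,numpy as np
from scipy.optimize import least_squares
from scipy.spatial.transform import Rotation as R
def proj(c,P):
    i=ctrl.camera_info(c);P=np.atleast_2d(P).astype(float);E=np.array(i["extrinsics"]);K=np.array(i["K"])
    q=(P-E[:3,3])@E[:3,:3]; s=q[:,:2]/q[:,2:]; s=s*(1+i["k1"]*(s**2).sum(1,keepdims=True))
    return s*[K[0,0],K[1,1]]+[K[0,2],K[1,2]]
def ray(c,uv,z):
    f=lambda p:(proj(c,[[p[0],p[1],z]])[0]-uv)
    return least_squares(f,[500,0]).x
def cyl(x,y,r,z0,z1):
    a=np.linspace(0,2*np.pi,60,endpoint=False)
    return np.array([[x+r*np.cos(t),y+r*np.sin(t),z] for t in a for z in (z0,z1)])
def cen(pts):
    h=cv2.convexHull(np.float32(pts).reshape(-1,1,2)); m=cv2.moments(h); return np.array([m["m10"]/m["m00"],m["m01"]/m["m00"]]),m["m00"]
def fitcyl(c,mask,r,z0,z1):
    n,l,st,_=cv2.connectedComponentsWithStats(mask.astype(np.uint8)); k=1+np.argmax(st[1:,4])
    v,u=np.nonzero(l==k); p=np.c_[u,v]; pts=np.vstack([p+[a,b] for a in(-.5,.5) for b in(-.5,.5)])
    t,A=cen(pts)
    s=least_squares(lambda q:cen(proj(c,cyl(q[0],q[1],r,z0,z1)))[0]-t,ray(c,t,z1),diff_step=1e-4).x
    return s,A,cen(proj(c,cyl(*s,r,z0,z1)))[1]
E
python3 - <<'E'
from h import *
for c in("top","side"):
    im=ctrl.capture(c)
    for t,r,z1 in(("wheel_center",30,12),("spacer_center",22,12),("cap_grip",20,26)):
        for d in ctrl.masks_of(t,c):
            if d["score"]<.4: continue
            s,A,B=fitcyl(c,d["mask"],r,0,z1); print(c,t,np.round(s,1),round(A),round(B))
    if c=="top":
        cv2.imwrite("pics/crop.png",np.hstack([cv2.resize(im[a:a+h,b:b+w,::-1],(400,h*400//w),interpolation=cv2.INTER_CUBIC)for a,b,h,w in((210,90,80,80),(245,315,50,50))]))if 0 else 0
        a=cv2.resize(im[205:285,85:165,::-1],(400,400),interpolation=cv2.INTER_CUBIC);b=cv2.resize(im[248:288,321:361,::-1],(400,400),interpolation=cv2.INTER_CUBIC)
        cv2.imwrite("pics/crop.png",np.hstack([a,b]))
    hsv=cv2.cvtColor(im,cv2.COLOR_RGB2HSV)
    np.save(f"{c}.npy",im)
    m=ctrl.masks_of("grinder",c)[0]["mask"]; np.save(f"g_{c}.npy",m)
E
```

```text
top wheel_center [ 657.8 -268.4] 845 879
top wheel_center [ 596.9 -365.6] 854 905
top wheel_center [ 598.8 -155.3] 866 872
top wheel_center [743.5  86.6] 882 868
top spacer_center [ 465.2 -231.2] 492 500
top spacer_center [ 510.7 -106.8] 412 474
top spacer_center [ 600.1 -155.4] 891 477
top cap_grip [ 510.6 -105.9] 460 412
side wheel_center [ 596.2 -362.2] 1383 1388
side wheel_center [734.6  98.4] 280 442
side wheel_center [ 657.6 -266.2] 1012 1050
side wheel_center [ 597.8 -152.9] 715 798
side spacer_center [ 464.4 -229.4] 605 568
side cap_grip [509.3 -96.4] 572 475
```

View pics/crop.png

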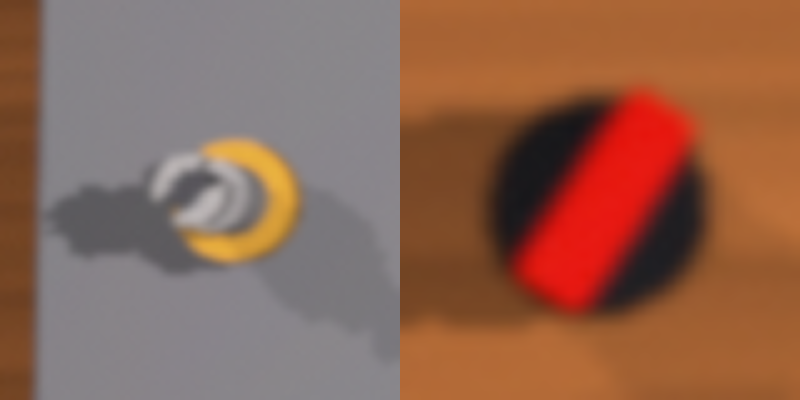

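Crop: the head's slot runs from lower-left to upper-right (crop (175,212) to (215,172)); the cap bar runs from (545,290) to (670,105). Next I'll fit these by model.

```bash
cat >> h.py <<'E'
from scipy.optimize import minimize
S=8
def hullmask(c,P,sh=(480,640),o=(0,0)):
    q=(proj(c,P)+.5-np.array(o))*S-.5; h=cv2.convexHull(np.float32(q).reshape(-1,1,2))
    m=np.zeros((sh[0]*S,sh[1]*S),np.uint8); cv2.fillConvexPoly(m,np.round(h*16).astype(np.int32),255,shift=4); return m
def down(m,sh): return cv2.resize(m.astype(np.float32)/255,(sh[1],sh[0]),interpolation=cv2.INTER_AREA)
def box(x,y,yaw,lx,ly,z0,z1):
    c,s=np.cos(yaw),np.sin(yaw)
    return np.array([[x+c*a-s*b,y+s*a+c*b,z] for a in(-lx/2,lx/2) for b in(-ly/2,ly/2) for z in(z0,z1)])
def fit(c,mask,model,x0,step):
    v,u=np.nonzero(mask); o=(u.min()-8,v.min()-8); sh=(v.max()-v.min()+17,u.max()-u.min()+17)
    t=np.zeros(sh,np.float32); t[v-o[1],u-o[0]]=1
    f=lambda p:float(np.abs(down(model(p,lambda P:hullmask(c,P,sh,o)),sh)-t).sum()/t.sum())
    r=minimize(f,x0,method="Nelder-Mead",options=dict(initial_simplex=[x0]+[np.array(x0)+np.eye(len(x0))[i]*step[i] for i in range(len(x0))],xatol=.02,fatol=1e-4,maxiter=300)); return r.x,r.fun
E
python3 - <<'E'
from h import *
for c in("top","side"):
    im=np.load(c+".npy"); hsv=cv2.cvtColor(im,cv2.COLOR_RGB2HSV); g=np.load(f"g_{c}.npy")
    H,Sa,V=[hsv[...,i].astype(int) for i in range(3)]
    r=fit(c,g,lambda p,hm:hm(box(p[0],p[1],p[2],200,170,0,55))|hm(cyl(p[0],p[1],12,55,121)),[545,225,0.02],[8,8,.05]); print(c,"grinder",np.round(r[0],3),round(r[1],3))
    uv=proj(c,[[r[0][0],r[0][1],85]])[0].astype(int); w=np.zeros_like(g); w[uv[1]-25:uv[1]+25,uv[0]-25:uv[0]+25]=1
    y=w&(H>12)&(H<35)&(Sa>120)
    print(y.sum())
    r=fit(c,y,lambda p,hm:hm(cyl(p[0],p[1],20,85-abs(p[2]),85))&~hm(cyl(p[0],p[1],12,85,121)),[r[0][0],r[0][1],4],[4,4,2]); print("flange",np.round(r[0],2),round(r[1],3))
    uv=proj(c,[[510,-106,20]])[0].astype(int); w[:]=0; w[uv[1]-25:uv[1]+25,uv[0]-25:uv[0]+25]=1
    red=w&((H<5)|(H>174))&(Sa>180)&(V>120); blk=w&(V<60)
    print(red.sum(),blk.sum())
    r=fit(c,red|blk,lambda p,hm:hm(cyl(p[0],p[1],20,0,26))|hm(box(p[0],p[1],p[2],40,14,26,48)),[510,-105,-.6],[5,5,.2]); print("cap",np.round(r[0],3),round(r[1],3))
    r=fit(c,red,lambda p,hm:hm(box(p[0],p[1],p[2],40,14,26,48)),[510,-105,-.6],[5,5,.2]); print("bar",np.round(r[0],3),round(r[1],3))
E
```

```text
top grinder [5.50207e+02 2.37142e+02 1.00000e-02] 0.061
229
flange [553.01 242.34   4.93] 0.122
198 116
cap [ 509.78  -105.662   -0.594] 0.361
bar [ 509.282 -105.839   -0.59 ] 0.138
side grinder [5.49788e+02 2.49294e+02 1.60000e-02] 0.074
316
flange [551.9  242.69   5.12] 0.837
254 235
cap [ 508.298 -100.158   -0.861] 0.249
bar [ 508.681 -103.327   -0.79 ] 0.237
```

```bash
cat > p.py <<'E'
# usage: p.py x y z [yaw_of_tool_y] : shift in tool axes (total, shares of 0.5 m) and turn about tool z (shares of 90deg)
import sys,numpy as np
from bench import ctrl
from scipy.spatial.transform import Rotation as R
s=ctrl.get_state(); q=s["tool_rot"]; M=R.from_quat([q[1],q[2],q[3],q[0]]).as_matrix()
a=[float(v) for v in sys.argv[1:]]
yaw=np.arctan2(M[1,1],M[0,1]); print("t",round(s["t"],2),"pos",np.round(s["eef_pos"],1),"yaw",round(yaw,3),"tilt",np.round(M[:2,2],4),"F",np.round(s["force"],1),"w",round(s["width"]*92,1),"j6",round(s["joint_positions"][5],2))
if a:
    d=M.T@(np.array(a[:3])-s["eef_pos"])/500; n=int(np.ceil(np.linalg.norm(d)/.1)); print("total",np.round(d,4),"n",n,"per",np.round(d/max(n,1),4), "len",round(np.linalg.norm(d)*500))
    if len(a)>3:
        e=(a[3]-yaw+np.pi/2)%np.pi-np.pi/2; print("turn shares",round(-e/(np.pi/2),4), "rows", int(np.ceil(abs(e)/.148)))
E
python3 p.py 598.3 -154.3 100; python3 -m inch 2>&1|tail -3
```

```text
t 1.0 pos [ 138.8 -558.   183.8] yaw -1.327 tilt [-0.  0.] F [ 0.4 -0.3 -0.5] w 91.7 j6 -0.21
total [ 1.0868 -0.5616  0.1676] n 13 per [ 0.0836 -0.0432  0.0129] len 617
invalid input
```

```bash
python3 -m inch '[[[0.0836,-0.0432,0.0129],[0,0,0]],[[0.0836,-0.0432,0.0129],[0,0,0]],[[0.0836,-0.0432,0.0129],[0,0,0]],[[0.0836,-0.0432,0.0129],[0,0,0]],[[0.0836,-0.0432,0.0129],[0,0,0]],[[0.0836,-0.0432,0.0129],[0,0,0]],[[0.0836,-0.0432,0.0129],[0,0,0]],[[0.0836,-0.0432,0.0129],[0,0,0]],[[0.0836,-0.0432,0.0129],[0,0,0]],[[0.0836,-0.0432,0.0129],[0,0,0]]]' 1 12; python3 p.py 598.3 -154.3 90
```

```text
t: 2.0
eef_pos: [493.6, -246.0, 119.3]
tool_rot: [0.0, 0.993, 0.122, 0.0]
force: [0.3, -0.9, -0.5]
width: 1.0
finger_force: 0.0
t 2.0 pos [ 493.6 -246.   119.3] yaw -1.327 tilt [ 0.0005 -0.0004] F [ 0.3 -0.9 -0.5] w 92.0 j6 0.65
total [ 0.2474 -0.1275  0.0586] n 3 per [ 0.0825 -0.0425  0.0195] len 142
```

```bash
python3 -m inch '[[[0.0825,-0.0425,0.0195],[0,0,0]],[[0.0825,-0.0425,0.0195],[0,0,0]],[[0.0825,-0.0425,0.0195],[0,0,0]],[[0,0,0],[0,0,0]],[[0,0,0],[0,0,0]]]'; python3 p.py 598.3 -154.3 4
```

```text
t: 2.5
eef_pos: [597.0, -155.0, 89.5]
tool_rot: [-0.0, 0.992, 0.123, -0.001]
force: [0.4, -0.3, 0.5]
width: 0.999
finger_force: 0.0
t 2.5 pos [ 597.  -155.    89.5] yaw -1.325 tilt [-0.0011  0.    ] F [ 0.4 -0.3  0.5] w 91.9 j6 0.88
total [ 0.0031 -0.0007  0.171 ] n 2 per [ 0.0015 -0.0004  0.0855] len 86
```

```bash
python3 -m inch '[[[0.002,0,0.07],[0,0,0]],[[0,0,0.07],[0,0,0]],[[0,0,0.028],[0,0,0]],[[0,0,0],[0,0,0]],[[0,0,0],[0,0,0]]]'; python3 -m inch '[[[0,0,0],[0,0,0]],[[0,0,0],[0,0,0]],[[0,0,0],[0,0,0]],[[0,0,0],[0,0,0]],[[0,0,0],[0,0,0]],[[0,0,0],[0,0,0]]]' -1 10
```

```text
t: 3.0
eef_pos: [598.6, -156.6, 7.6]
tool_rot: [0.001, 0.993, 0.121, 0.001]
force: [0.6, -0.1, 0.6]
width: 1.001
finger_force: 0.0
t: 3.6
eef_pos: [597.9, -155.4, 6.1]
tool_rot: [-0.0, 0.993, 0.122, -0.0]
force: [-0.0, -0.4, 0.4]
width: 0.498
finger_force: 0.0
```

Run:
```python
from h import *
a=ctrl.capture("side"); b=ctrl.capture("top")
cv2.imwrite("pics/w1.png",np.hstack([cv2.resize(a[250:370,280:400,::-1],(400,400)),cv2.resize(b[180:260,320:400,::-1],(400,400))]))
s=ctrl.get_state(); print(s["width"],s["finger_force"],s["eef_pos"])
```

```text
0.4133846812582838 0.0 [ 597.89845682 -155.45595691    5.99992612]
```

View pics/w1.png

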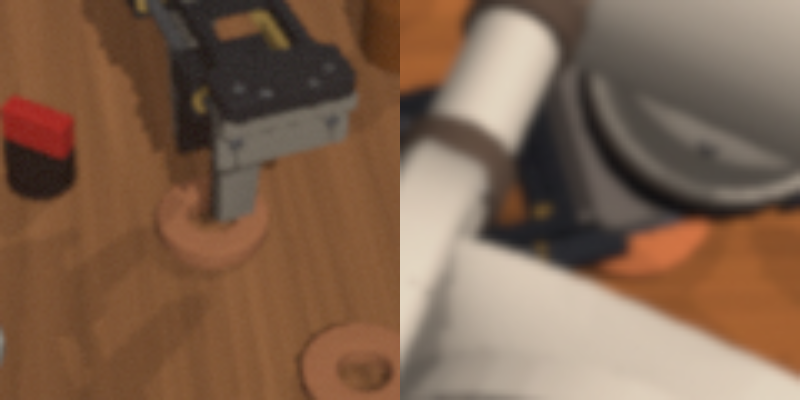

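The side view shows the finger tip lying above the copper wheel (crop (235,210)). The tips retract as the fingers open, so I must go about 9 mm lower.

```bash
python3 -m inch '[[[0,0,0],[0,0,0]],[[0,0,0],[0,0,0]],[[0,0,0],[0,0,0]],[[0,0,0],[0,0,0]],[[0,0,0],[0,0,0]],[[0,0,0],[0,0,0]],[[0,0,0.009],[0,0,0]],[[0,0,0.009],[0,0,0]],[[0,0,0],[0,0,0]],[[0,0,0],[0,0,0]]]' 0.7; python3 -m inch '[[[0,0,0],[0,0,0]],[[0,0,0],[0,0,0]],[[0,0,0],[0,0,0]],[[0,0,0],[0,0,0]],[[0,0,0],[0,0,0]],[[0,0,0],[0,0,0]]]' -1 10
```

```text
t: 4.7
eef_pos: [597.7, -155.4, -3.4]
tool_rot: [-0.0, 0.993, 0.122, -0.0]
force: [-0.3, -0.1, 0.1]
width: 0.851
finger_force: 0.0
t: 5.3
eef_pos: [598.0, -155.5, -2.9]
tool_rot: [0.0, 0.993, 0.122, 0.0]
force: [0.0, 0.5, -1.2]
width: 0.348
finger_force: 0.0
```

```bash
python3 -m inch '[[[0,0,0],[0,0,0]]]'
python3 - <<'E'
from h import *
a=ctrl.capture("side"); b=ctrl.capture("top")
cv2.imwrite("pics/w2.png",np.hstack([cv2.resize(a[270:350,300:380,::-1],(600,600))]))
for c in("side",):
    for d in ctrl.masks_of("wheel_center",c): print(d["score"],np.round(fitcyl(c,d["mask"],30,0,12)[0]))
s=ctrl.get_state(); print(s["width"],s["finger_force"],s["eef_pos"])
E
```

```text
t: 5.4
eef_pos: [598.0, -155.5, -2.9]
tool_rot: [0.0, 0.993, 0.122, 0.0]
force: [-0.4, 0.5, -0.1]
width: 0.264
finger_force: 0.0
0.77 [735.  98.]
0.75 [ 596. -362.]
0.69 [ 597. -155.]
0.66 [ 657. -266.]
0.13264998692155708 0.0 [ 597.94263113 -155.45718521   -2.94926389]
```

View pics/w2.png

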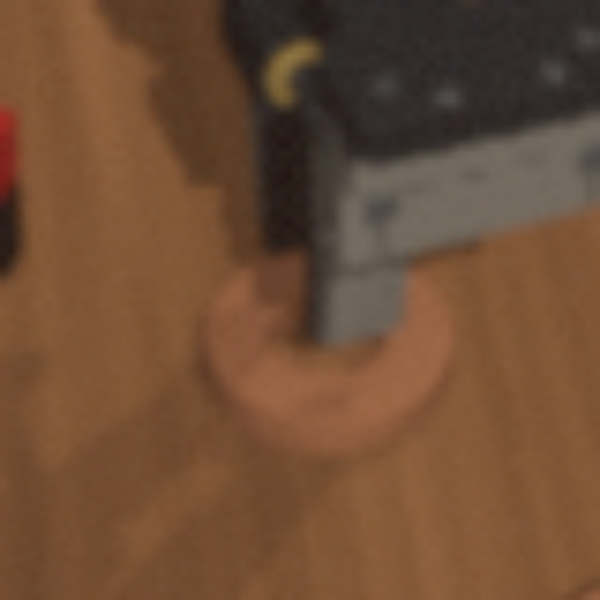

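```bash
python3 -m inch '[[[0,0,-0.006],[0,0,0]],[[0,0,0],[0,0,0]],[[0,0,0],[0,0,0]],[[0,0,0],[0,0,0]],[[0,0,0],[0,0,0]],[[0,0,0],[0,0,0]],[[0,0,0],[0,0,0]],[[0,0,0],[0,0,0]]]' 0.6
python3 - <<'E'
from h import *
a=ctrl.capture("side"); s=ctrl.get_state()
print(ctrl.grip_depth,s["width"],s["eef_pos"],s["force"])
cv2.imwrite("pics/w3.png",cv2.resize(a[250:350,290:390,::-1],(600,600)))
E
```

```text
t: 6.35
eef_pos: [597.9, -155.5, 0.0]
tool_rot: [-0.0, 0.993, 0.122, -0.0]
force: [-0.6, 0.9, 0.3]
width: 0.79
finger_force: 0.0
18.700000000000003 0.7978132535340752 [ 5.97939174e+02 -1.55492696e+02  3.16099063e-02] [ 0.20612922  1.0007685  -0.63975316]
```

View pics/w3.png

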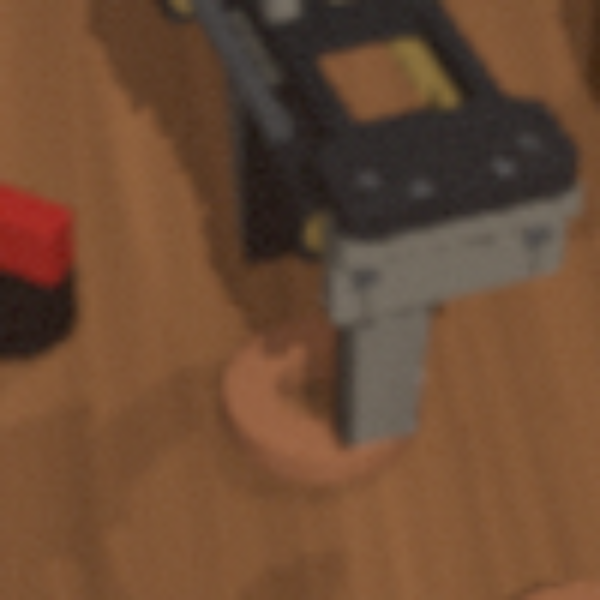

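Run:
```python
from h import *
for l in (37,47):
  for z in (0,5,10,15,20,25): print(l,z,np.round(proj("side",[[597.9+.24*l,-155.5-.97*l+2,z]])[0],1))
```

```text
37 0 [350.6 332.7]
37 5 [350.7 330.6]
37 10 [350.8 328.6]
37 15 [350.8 326.5]
37 20 [350.9 324.4]
37 25 [350.9 322.3]
47 0 [352.8 336.7]
47 5 [352.8 334.7]
47 10 [352.9 332.6]
47 15 [353.  330.5]
47 20 [353.  328.4]
47 25 [353.1 326.3]
```

The finger tip shows at crop (380,440), i.e. about 20 mm high at this opening; I'll feel for the table gently.

```bash
for i in 1; do python3 -m inch '[[[0,0,0.006],[0,0,0]],[[0,0,0.006],[0,0,0]],[[0,0,0],[0,0,0]]]' | grep -E "eef|force|width"; done; python3 -m inch '[[[0,0,0.006],[0,0,0]],[[0,0,0],[0,0,0]]]' | grep -E "eef|force|width";python3 -m inch '[[[0,0,0.006],[0,0,0]],[[0,0,0],[0,0,0]]]' | grep -E "eef|force|width"
```

```text
eef_pos: [597.4, -155.2, -6.7]
force: [-0.2, 0.1, 1.0]
width: 0.799
finger_force: 0.0
eef_pos: [597.6, -155.3, -9.5]
force: [0.3, 0.8, 0.0]
width: 0.797
finger_force: 0.0
eef_pos: [597.6, -155.4, -12.4]
force: [-0.3, -0.3, -0.7]
width: 0.802
finger_force: 0.0
```

```bash
python3 -m inch '[[[0,0,0.005],[0,0,0]],[[0,0,0],[0,0,0]]]' | grep -E "eef|force:";python3 -m inch '[[[0,0,0.005],[0,0,0]],[[0,0,0],[0,0,0]]]' | grep -E "eef|force:"
```

```text
eef_pos: [597.7, -155.4, -14.8]
force: [0.4, 0.2, 0.2]
finger_force: 0.0
eef_pos: [597.7, -155.3, -17.3]
force: [-0.1, 0.5, -0.5]
finger_force: 0.0
```

Run:
```python
from h import *
a=ctrl.capture("side"); s=ctrl.get_state()
print(s["width"],s["eef_pos"],s["force"])
cv2.imwrite("pics/w4.png",cv2.resize(a[260:350,300:390,::-1],(600,600)))
```

```text
0.8006137432503239 [ 597.77529827 -155.38843388  -17.16817612] [ 0.09200736 -0.21958124  0.32016246]
```

View pics/w4.png

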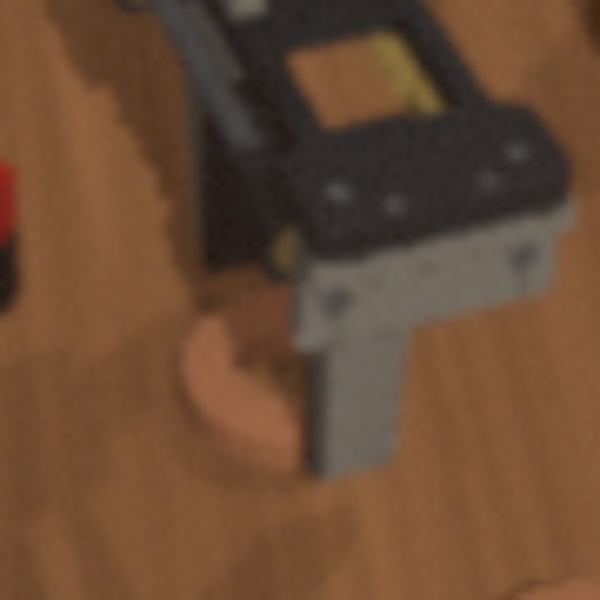

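Now the tip (crop (350,470)) is beside the wheel about 3–5 mm above the table; I'll close here.

```bash
python3 -m inch '[[[0,0,0],[0,0,0]],[[0,0,0],[0,0,0]],[[0,0,0],[0,0,0]]]' -1 10;  python3 -m inch '[[[0,0,0],[0,0,0]],[[0,0,0],[0,0,0]]]'
```

```text
t: 7.85
eef_pos: [598.0, -155.5, -16.8]
tool_rot: [0.0, 0.993, 0.122, 0.0]
force: [-0.2, 0.8, -0.4]
width: 0.563
finger_force: 0.0
t: 8.05
eef_pos: [598.0, -155.5, -16.9]
tool_rot: [0.0, 0.993, 0.122, 0.0]
force: [0.0, 0.5, -0.6]
width: 0.389
finger_force: 0.0
```

```bash
python3 -m inch '[[[0,0,0],[0,0,0]],[[0,0,0],[0,0,0]],[[0,0,0],[0,0,0]],[[0,0,0],[0,0,0]],[[0,0,0],[0,0,0]]]' 0.6 |grep -E "width";  python3 -m inch '[[[0,0,0.004],[0,0,0]],[[0,0,0.004],[0,0,0]],[[0,0,0],[0,0,0]]]'| grep -E "eef|force:|width"; python3 -m inch '[[[0,0,0.005],[0,0,0]],[[0,0,0],[0,0,0]]]'| grep -E "eef|force:"
python3 - <<'E'
from h import *
ctrl.capture("side")
for d in ctrl.masks_of("wheel_center","side"): print(d["score"],np.round(fitcyl("side",d["mask"],30,0,12)[0]),d["mask"].sum())
s=ctrl.get_state(); print(s["width"],s["eef_pos"],s["force"])
E
```

```text
width: 0.789
eef_pos: [597.6, -155.3, -21.5]
force: [-0.2, 0.8, 0.6]
width: 0.797
finger_force: 0.0
eef_pos: [597.6, -155.3, -23.9]
force: [-0.5, -0.1, -0.4]
finger_force: 0.0
0.96 [ 596. -362.] 1099
0.88 [ 658. -267.] 806
0.71 [ 585. -154.] 347
0.7977481530656566 [ 597.88538309 -155.46734378  -23.54475204] [-0.17753492 -0.51695443  0.26250825]
```

```bash
python3 -m inch '[[[0,0,0.005],[0,0,0]],[[0,0,0],[0,0,0]]]'| grep -E "eef|force:"; python3 -m inch '[[[0,0,0.004],[0,0,0]],[[0,0,0],[0,0,0]]]'| grep -E "eef|force:"; python3 -m inch '[[[0,0,0.004],[0,0,0]],[[0,0,0],[0,0,0]]]'| grep -E "eef|force:"
```

```text
eef_pos: [597.7, -155.4, -26.3]
force: [0.1, 0.3, 0.1]
finger_force: 0.0
eef_pos: [597.7, -155.4, -28.3]
force: [-1.0, 0.1, -0.0]
finger_force: 0.0
eef_pos: [597.7, -155.4, -30.3]
force: [0.1, 0.4, -0.3]
finger_force: 0.0
```

```bash
python3 -m inch '[[[0,0,0],[0,0,0]],[[0,0,0],[0,0,0]],[[0,0,0],[0,0,0]]]' -1 10| grep -E "eef|force|width"; python3 -m inch '[[[0,0,0],[0,0,0]]]'| grep -E "eef|force|width"
```

```text
eef_pos: [598.0, -155.5, -29.9]
force: [0.1, 0.0, -0.1]
width: 0.638
finger_force: 10.0
eef_pos: [598.0, -155.5, -29.9]
force: [0.2, -0.0, -0.1]
width: 0.639
finger_force: 10.0
```

```bash
python3 -m inch '[[[0,0,0],[0,0,0]],[[0,0,0],[0,0,0]],[[0,0,0],[0,0,-0.09]],[[0,0,0],[0,0,-0.09]],[[0,0,0],[0,0,-0.09]],[[0,0,0],[0,0,-0.09]],[[0,0,0],[0,0,-0.09]],[[0,0,0],[0,0,-0.09]],[[0,0,0],[0,0,-0.09]],[[0,0,0],[0,0,-0.09]]]' 0.6| grep -E "eef|force|width";python3 -m inch '[[[0,0,0],[0,0,-0.09]],[[0,0,0],[0,0,-0.09]],[[0,0,0],[0,0,-0.09]],[[0,0,0],[0,0,0]],[[0,0,0],[0,0,0]]]'| grep -E "eef|force|width"; python3 -m inch '[[[0,0,0],[0,0,0]],[[0,0,0],[0,0,0]],[[0,0,0],[0,0,0]],[[0,0,0],[0,0,0]]]' -1 14| grep -E "eef|force|width"; python3 p.py
```

```text
eef_pos: [598.0, -155.5, -29.9]
force: [-0.4, 0.4, -0.9]
width: 0.802
finger_force: 0.0
eef_pos: [598.0, -155.5, -29.9]
force: [0.5, -0.2, -0.9]
width: 0.8
finger_force: 0.0
eef_pos: [598.0, -155.5, -29.9]
force: [-0.7, 0.9, 0.3]
width: 0.653
finger_force: 14.0
t 12.05 pos [ 598.  -155.5  -29.9] yaw 0.228 tilt [ 0.0001 -0.    ] F [-0.7  0.9  0.3] w 60.1 j6 -0.68
```

```bash
python3 -m inch '[[[0,0,-0.05],[0,0,0]],[[0,0,-0.08],[0,0,0]],[[0,0,-0.08],[0,0,0]],[[0,0,-0.07],[0,0,0]],[[0,0,0],[0,0,0]]]'| grep -E "eef|force|width";python3 p.py 552.5 242 110
```

```text
eef_pos: [601.8, -157.2, 116.3]
force: [0.5, 0.2, -0.5]
width: 0.656
finger_force: 14.0
t 12.55 pos [ 601.8 -157.2  116.3] yaw 0.228 tilt [ 0.01   -0.0047] F [ 0.5  0.2 -0.5] w 60.4 j6 -0.68
total [0.8001 0.0843 0.0079] n 9 per [0.0889 0.0094 0.0009] len 402
```

```bash
python3 -m inch '[[[0.08,0.0084,0],[0,0,0]],[[0.08,0.0084,0],[0,0,0]],[[0.08,0.0084,0],[0,0,0]],[[0.08,0.0084,0],[0,0,0]],[[0.08,0.0084,0],[0,0,0]],[[0.08,0.0084,0],[0,0,0]],[[0.08,0.0084,0],[0,0,0]],[[0.08,0.0084,0],[0,0,0]],[[0.08,0.0084,0],[0,0,0]],[[0.08,0.0084,0],[0,0,0]]]'| grep -E "eef|force|width";python3 -m inch '[[[0,0,0],[0,0,0]],[[0,0,0],[0,0,0]],[[0,0,0],[0,0,0]]]' >/dev/null; python3 p.py 552.5 242 110
python3 - <<'E'
from h import *
out=[]
for c in("top","side"):
    im=ctrl.capture(c); np.save(f"h1_{c}.npy",im)
    for d in ctrl.masks_of("wheel_center",c):
        s,A,B=fitcyl(c,d["mask"],30,140,152)
        if s[1]>120: print(c,d["score"],np.round(s,1),round(A),round(B))
    uv=proj(c,[[552,242,121]])[0].astype(int); out.append(cv2.resize(im[uv[1]-40:uv[1]+40,uv[0]-40:uv[0]+40,::-1],(400,400),interpolation=cv2.INTER_CUBIC)); print(uv)
cv2.imwrite("pics/h1.png",np.hstack(out))
E
```

```text
eef_pos: [546.8, 245.0, 108.0]
force: [0.2, 0.3, -1.5]
width: 0.653
finger_force: 14.0
t 13.85 pos [548.  242.6 108.9] yaw 0.227 tilt [-0.0016 -0.0008] F [-0.4  0.  -1.5] w 59.8 j6 -0.01
total [-0.0032  0.0085 -0.0022] n 1 per [-0.0032  0.0085 -0.0022] len 5
top 0.91 [550.9 232.3] 895 1332
[122 243]
side 0.66 [549.1 243.6] 368 352
[303 160]
```

View pics/h1.png

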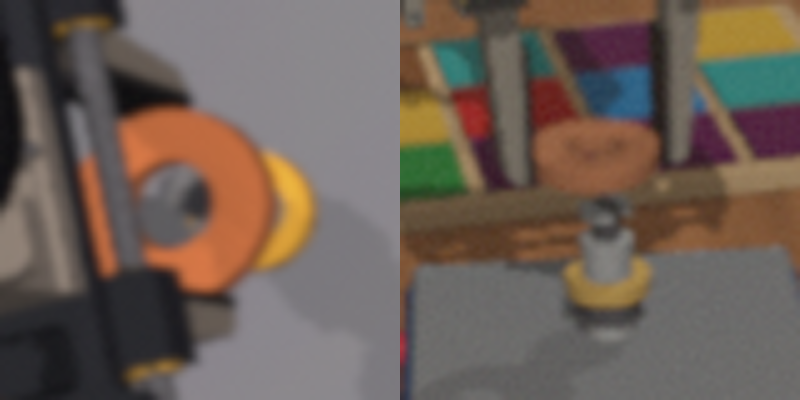

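Top: the wheel is held with its hole at crop (175,205) and the flange peeks out at right. Side: wheel (597,160) is slightly left of the spindle head (605,205), so +x is needed. Fingertips hold the wheel at the very tips.

Run:
```python
from h import *
for nm,c in(("top","top"),("h1_side","side"),("side","side")):
    im=np.load(nm+".npy"); hsv=cv2.cvtColor(im,cv2.COLOR_RGB2HSV).astype(int); H,Sa,V=[hsv[...,i] for i in range(3)]
    uv=proj(c,[[552,242,84]])[0].astype(int); w=np.zeros(H.shape,bool); w[uv[1]-11:uv[1]+11,uv[0]-14:uv[0]+14]=1
    y=w&(H>12)&(H<35)&(Sa>100)&(V>90)
    n,l,st,_=cv2.connectedComponentsWithStats(y.astype(np.uint8)); k=1+np.argmax(st[1:,4]); y=l==k
    vv,uu=np.nonzero(y); print(nm,y.sum(),uu.min(),uu.max(),vv.min(),vv.max())
    r=fit(c,y,lambda p,hm:hm(cyl(p[0],p[1],20,85-abs(p[2]),85))&~hm(cyl(p[0],p[1],12,85,121)),[552,242,5],[4,4,2]); print("flange",np.round(r[0],2),round(r[1],3))
# wheel held, side view: orange
for c in("side","top"):
    im=np.load(f"h1_{c}.npy"); hsv=cv2.cvtColor(im,cv2.COLOR_RGB2HSV).astype(int)
    uv=proj(c,[[548,243,146]])[0].astype(int); w=np.zeros(im.shape[:2],bool); w[uv[1]-9:uv[1]+10,uv[0]-22:uv[0]+22]=1
    if c=="side":
        d=[d for d in ctrl.masks_of("wheel_center",c)]
        m=[x["mask"]&w for x in d]; m=max(m,key=lambda a:a.sum())
        for z in(136,139,142):
            r=fit(c,m,lambda p,hm:hm(cyl(p[0],p[1],30,z,z+12)),[549,243],[4,4]); print("wheel",z,np.round(r[0],2),round(r[1],3))
```

```text
top 241 122 144 234 255
flange [553.38 243.84   9.95] 0.181
h1_side 105 296 312 170 181
flange [551.89 245.61   8.78] 0.166
side 96 296 312 172 181
flange [552.03 244.96   8.48] 0.157
wheel 136 [549.21 252.84] 0.074
wheel 139 [548.73 246.53] 0.077
wheel 142 [548.76 239.48] 0.081
```

```bash
python3 p.py 551.3 242.7 96
```

```text
t 14.1 pos [548.7 242.7 110. ] yaw 0.227 tilt [-0.0001 -0.0001] F [ 0.   0.2 -1.9] w 60.2 j6 -0.01
total [-0.0013  0.0051  0.028 ] n 1 per [-0.0013  0.0051  0.028 ] len 14
```

```bash
python3 -m inch '[[[-0.0013,0.0051,0.014],[0,0,0]],[[0,0,0.014],[0,0,0]],[[0,0,0],[0,0,0]],[[0,0,0],[0,0,0]],[[0,0,0],[0,0,0]]]' >/dev/null; python3 p.py;  python3 -m inch '[[[0,0,0.004],[0,0,0]],[[0,0,0.004],[0,0,0]],[[0,0,0.004],[0,0,0]],[[0,0,0],[0,0,0]]]'|grep -E "eef|force"
```

```text
t 14.6 pos [551.1 243.7  96.1] yaw 0.228 tilt [0.0001 0.    ] F [-1.   0.6 -0.6] w 59.9 j6 -0.01
eef_pos: [550.8, 243.5, 89.6]
force: [0.2, -1.3, -0.6]
finger_force: 14.0
```

```bash
python3 -m inch '[[[0,0,0.004],[0,0,0]],[[0,0,0.004],[0,0,0]],[[0,0,0],[0,0,0]]]'|grep -E "eef|force";python3 -m inch '[[[0,0,0.004],[0,0,0]],[[0,0,0.004],[0,0,0]],[[0,0,0],[0,0,0]]]'|grep -E "eef|force"; python3 p.py
```

```text
eef_pos: [550.9, 243.5, 85.7]
force: [1.1, -0.0, -1.2]
finger_force: 14.0
eef_pos: [550.9, 243.5, 81.7]
force: [-0.4, 1.2, -1.2]
finger_force: 14.0
t 15.6 pos [550.9 243.5  81.7] yaw 0.228 tilt [-0.0004 -0.0001] F [-0.4  1.2 -1.2] w 60.0 j6 -0.01
```

```bash
python3 -m inch '[[[0,0,0.006],[0,0,0]],[[0,0,0.006],[0,0,0]],[[0,0,0.006],[0,0,0]],[[0,0,0],[0,0,0]]]'|grep -E "eef|force";python3 -m inch '[[[0,0,0.006],[0,0,0]],[[0,0,0.006],[0,0,0]],[[0,0,0.006],[0,0,0]],[[0,0,0],[0,0,0]]]'|grep -E "eef|force";python3 -m inch '[[[0,0,0.006],[0,0,0]],[[0,0,0.004],[0,0,0]],[[0,0,0],[0,0,0]]]'|grep -E "eef|force"; python3 p.py
```

```text
eef_pos: [551.0, 243.5, 72.5]
force: [0.5, -0.9, -1.2]
finger_force: 14.0
eef_pos: [551.1, 243.5, 63.6]
force: [1.1, 0.3, -1.7]
finger_force: 14.0
eef_pos: [551.0, 243.5, 58.8]
force: [1.2, -0.3, -2.1]
finger_force: 14.0
t 16.7 pos [551.  243.5  58.8] yaw 0.228 tilt [-0.     -0.0001] F [ 1.2 -0.3 -2.1] w 60.0 j6 -0.01
```

```bash
python3 -m inch '[[[0,0,0.004],[0,0,0]],[[0,0,0.0025],[0,0,0]],[[0,0,0],[0,0,0]]]'|grep -E "eef|force"; python3 -m inch '[[[0,0,0],[0,0,0]],[[0,0,0],[0,0,0]],[[0,0,0],[0,0,0]]]' 0.6 |grep -E "eef|force|width"; python3 p.py 551 243.5 120
```

```text
eef_pos: [551.1, 243.6, 55.7]
force: [0.6, -0.3, -1.7]
finger_force: 14.0
eef_pos: [551.1, 243.6, 56.0]
force: [0.0, 0.2, -0.6]
width: 0.798
finger_force: 0.0
t 17.3 pos [551.1 243.6  56. ] yaw 0.228 tilt [0.0001 0.0001] F [ 0.   0.2 -0.6] w 73.4 j6 -0.01
total [-0.0002 -0.0002 -0.128 ] n 2 per [-0.0001 -0.0001 -0.064 ] len 64
```

```bash
python3 -m inch '[[[0,0,-0.05],[0,0,0]],[[0,0,-0.08],[0,0,0]],[[0,0,0],[0,0,0]]]' |grep eef; python3 p.py 464.2 -231.7 100;  python3 - <<'E'
from h import *
for c in("top","side"):
    ctrl.capture(c)
    for d in ctrl.masks_of("wheel_center",c):
        s,A,B=fitcyl(c,d["mask"],30,85,97)
        if s[1]>140 and s[0]<650: print(c,d["score"],np.round(s,1),round(A),round(B))
E
```

```text
eef_pos: [555.2, 244.6, 127.3]
t 17.6 pos [555.2 244.6 127.3] yaw 0.228 tilt [0.0107 0.0024] F [0.8 0.5 0.9] w 73.6 j6 -0.01
total [-0.8867 -0.3933  0.0503] n 10 per [-0.0887 -0.0393  0.005 ] len 486
top 0.68 [551.7 242.8] 1087 1150
side 0.81 [550.7 245. ] 362 349
```

```bash
python3 -m inch '[[[-0.0886,-0.0384,0.002],[0,0,0]],[[-0.0886,-0.0384,0.002],[0,0,0]],[[-0.0886,-0.0384,0.002],[0,0,0]],[[-0.0886,-0.0384,0.002],[0,0,0]],[[-0.0886,-0.0384,0.002],[0,0,0]],[[-0.0886,-0.0384,0.002],[0,0,0]],[[-0.0886,-0.0384,0.002],[0,0,0]],[[-0.0886,-0.0384,0.002],[0,0,0]],[[-0.0886,-0.0384,0.002],[0,0,0]],[[-0.0886,-0.0384,0.002],[0,0,0]]]' |grep eef;python3 -m inch '[[[0,0,0],[0,0,0]],[[0,0,0],[0,0,0]],[[0,0,0],[0,0,0]]]' |grep eef; python3 p.py 464.2 -231.7 -28
```

```text
eef_pos: [462.5, -232.4, 109.2]
eef_pos: [463.8, -229.8, 109.7]
t 19.1 pos [ 463.8 -229.8  109.7] yaw 0.229 tilt [-0.0016  0.0018] F [-0.1  0.3 -0.2] w 73.5 j6 -0.92
total [-0.0045  0.0003  0.2755] n 3 per [-0.0015  0.0001  0.0918] len 138
```

```bash
python3 -m inch '[[[-0.004,0,0.09],[0,0,0]],[[0,0,0.09],[0,0,0]],[[0,0,0.08],[0,0,0]],[[0,0,0.008],[0,0,0]],[[0,0,0],[0,0,0]],[[0,0,0],[0,0,0]],[[0,0,0],[0,0,0]]]' |grep -E "eef|force";python3 -m inch '[[[0,0,0],[0,0,0]],[[0,0,0],[0,0,0]],[[0,0,0],[0,0,0]],[[0,0,0],[0,0,0]]]' -1 6 |grep -E "eef|force|width"; python3 -m inch '[[[0,0,0],[0,0,0]]]' |grep -E "eef|force|width"
```

```text
eef_pos: [466.6, -234.5, -20.6]
force: [0.3, 0.6, 0.3]
finger_force: 0.0
eef_pos: [464.7, -233.5, -23.0]
force: [0.4, -0.7, 0.9]
width: 0.477
finger_force: 5.4
eef_pos: [464.7, -233.4, -23.0]
force: [-0.1, -0.6, 1.5]
width: 0.476
finger_force: 6.0
```

```bash
python3 -m inch '[[[0,0,0],[0,0,0]],[[0,0,0],[0,0,0]],[[0,0,0],[0,0,0.09]],[[0,0,0],[0,0,0.09]],[[0,0,0],[0,0,0.09]],[[0,0,0],[0,0,0.09]],[[0,0,0],[0,0,0.09]],[[0,0,0],[0,0,0.09]],[[0,0,0],[0,0,0.09]],[[0,0,0],[0,0,0.09]]]' 0.3| grep -E "width";python3 -m inch '[[[0,0,0],[0,0,0.09]],[[0,0,0],[0,0,0.09]],[[0,0,0],[0,0,0.09]],[[0,0,0],[0,0,0]],[[0,0,0],[0,0,0]]]'| grep -E "eef"; python3 -m inch '[[[0,0,0],[0,0,0]],[[0,0,0],[0,0,0]],[[0,0,0],[0,0,0]],[[0,0,0],[0,0,0]]]' -1 8| grep -E "eef|force|width"; python3 -m inch '[[[0,0,-0.05],[0,0,0]],[[0,0,-0.08],[0,0,0]],[[0,0,-0.08],[0,0,0]],[[0,0,-0.07],[0,0,0]],[[0,0,0],[0,0,0]],[[0,0,0],[0,0,0]],[[0,0,0],[0,0,0]],[[0,0,0],[0,0,0]]]'| grep -E "eef|force|width"; python3 p.py 551.3 243.4 118
```

```text
width: 0.653
eef_pos: [464.5, -233.2, -23.3]
eef_pos: [464.6, -233.3, -23.2]
force: [0.1, 0.0, 0.3]
width: 0.466
finger_force: 8.0
eef_pos: [463.5, -232.4, 114.9]
force: [0.1, -0.0, -1.4]
width: 0.471
finger_force: 8.0
t 23.0 pos [ 463.5 -232.4  114.9] yaw -1.327 tilt [-0.0028  0.0023] F [ 0.1 -0.  -1.4] w 43.3 j6 0.63
total [ 0.4001 -0.8811 -0.0046] n 10 per [ 0.04   -0.0881 -0.0005] len 484
```

```bash
python3 -m inch '[[[0.0399,-0.0883,0],[0,0,0]],[[0.0399,-0.0883,0],[0,0,0]],[[0.0399,-0.0883,0],[0,0,0]],[[0.0399,-0.0883,0],[0,0,0]],[[0.0399,-0.0883,0],[0,0,0]],[[0.0399,-0.0883,0],[0,0,0]],[[0.0399,-0.0883,0],[0,0,0]],[[0.0399,-0.0883,0],[0,0,0]],[[0.0399,-0.0883,0],[0,0,0]],[[0.0399,-0.0883,0],[0,0,0]]]' |grep eef;python3 -m inch '[[[0,0,0],[0,0,0]],[[0,0,0],[0,0,0]],[[0,0,0],[0,0,0]],[[0,0,0],[0,0,0]],[[0,0,0],[0,0,0]],[[0,0,0],[0,0,0]]]' |grep eef; python3 p.py 551.3 243.4 102
```

```text
eef_pos: [550.8, 245.2, 115.2]
eef_pos: [551.8, 242.5, 116.9]
t 24.6 pos [551.8 242.5 116.9] yaw -1.328 tilt [ 0.0002 -0.    ] F [ 0.6 -0.2 -0.3] w 42.9 j6 1.54
total [-0.0006 -0.0021  0.0299] n 1 per [-0.0006 -0.0021  0.0299] len 15
```

```bash
python3 -m inch '[[[-0.0006,-0.002,0.015],[0,0,0]],[[0,0,0.015],[0,0,0]],[[0,0,0],[0,0,0]],[[0,0,0.004],[0,0,0]],[[0,0,0.004],[0,0,0]],[[0,0,0.004],[0,0,0]],[[0,0,0],[0,0,0]]]'|grep -E "eef|force"; python3 -m inch '[[[0,0,0.004],[0,0,0]],[[0,0,0.004],[0,0,0]],[[0,0,0],[0,0,0]]]'|grep -E "eef|force"; python3 p.py
```

```text
eef_pos: [551.0, 244.2, 95.5]
force: [-0.4, -0.0, -0.4]
finger_force: 8.0
eef_pos: [550.9, 244.1, 91.4]
force: [0.6, 0.1, -0.3]
finger_force: 8.0
t 25.6 pos [550.9 244.1  91.4] yaw -1.327 tilt [-0.0006 -0.0001] F [ 0.6  0.1 -0.3] w 43.5 j6 1.54
```

```bash
python3 -m inch '[[[0,0,0.006],[0,0,0]],[[0,0,0.006],[0,0,0]],[[0,0,0.006],[0,0,0]],[[0,0,0],[0,0,0]]]'|grep -E "eef|force";python3 -m inch '[[[0,0,0.006],[0,0,0]],[[0,0,0.005],[0,0,0]],[[0,0,0.004],[0,0,0]],[[0,0,0.002],[0,0,0]],[[0,0,0],[0,0,0]]]'|grep -E "eef|force"; python3 p.py
```

```text
eef_pos: [550.7, 244.1, 82.1]
force: [-0.5, 0.5, -0.3]
finger_force: 8.0
eef_pos: [551.0, 244.2, 74.1]
force: [0.9, 0.9, -0.5]
finger_force: 8.0
t 26.5 pos [551.  244.2  74.1] yaw -1.327 tilt [-0.0003 -0.0001] F [ 0.9  0.9 -0.5] w 43.1 j6 1.54
```

```bash
python3 -m inch '[[[0,0,0],[0,0,0]],[[0,0,0],[0,0,0]],[[0,0,0],[0,0,0]],[[0,0,-0.05],[0,0,0]],[[0,0,-0.08],[0,0,0]],[[0,0,0],[0,0,-0.09]],[[0,0,0],[0,0,-0.09]],[[0,0,0],[0,0,-0.09]],[[0,0,0],[0,0,-0.09]],[[0,0,0],[0,0,-0.09]]]' 0.2 |grep -E "eef|force|width";python3 -m inch '[[[0,0,0],[0,0,-0.09]],[[0,0,0],[0,0,-0.09]],[[0,0,0],[0,0,-0.09]],[[0,0,0],[0,0,-0.09]],[[0,0,0],[0,0,-0.09]],[[0,0,0],[0,0,-0.09]],[[0,0,0],[0,0,-0.09]],[[0,0,0],[0,0,-0.09]],[[0,0,0],[0,0,-0.09]],[[0,0,0],[0,0,-0.09]]]' |grep eef; python3 p.py 508.2 -106 125 .95
```

```text
eef_pos: [551.2, 244.2, 139.4]
force: [-0.6, 0.2, -0.5]
width: 0.601
finger_force: 0.0
eef_pos: [551.2, 244.2, 139.4]
t 28.5 pos [551.2 244.2 139.4] yaw 0.799 tilt [0.0002 0.    ] F [ 0.3  0.4 -0.3] w 55.3 j6 -0.58
total [-0.4267 -0.5621  0.0288] n 8 per [-0.0533 -0.0703  0.0036] len 353
turn shares -0.0959 rows 2
```

```bash
python3 -m inch '[[[-0.0533,-0.0703,0.0036],[0,0,0]],[[-0.0533,-0.0703,0.0036],[0,0,0]],[[-0.0533,-0.0703,0.0036],[0,0,0]],[[-0.0533,-0.0703,0.0036],[0,0,0]],[[-0.0533,-0.0703,0.0036],[0,0,0]],[[-0.0533,-0.0703,0.0036],[0,0,0]],[[-0.0533,-0.0703,0.0036],[0,0,0]],[[-0.0533,-0.0703,0.0036],[0,0,0]],[[0,0,0],[0,0,-0.048]],[[0,0,0],[0,0,-0.048]]]' |grep eef
python3 - <<'E'
from h import *
im=ctrl.capture("top"); np.save("slot.npy",im)
uv=proj("top",[[551,243,121]])[0].astype(int); print(uv, proj("top",[[551,243,121]]))
cv2.imwrite("pics/slot.png",cv2.resize(im[uv[1]-14:uv[1]+14,uv[0]-14:uv[0]+14,::-1],(560,560),interpolation=cv2.INTER_CUBIC))
ctrl.capture("side")
for c in("top","side"):
    for d in ctrl.masks_of("cap_grip",c): print(c,d["score"],np.round(fitcyl(c,d["mask"],20,0,37)[0]),d["mask"].sum())
    for d in ctrl.masks_of("spacer_center",c): print(c,d["score"],np.round(fitcyl(c,d["mask"],22,97,109)[0],1),d["mask"].sum())
E
python3 p.py 508.2 -106 0 .95
```

```text
eef_pos: [505.7, -107.4, 125.1]
[121 243] [[121.96675371 243.7229858 ]]
top 0.89 [552.2 243. ] 361
top 0.39 [ 744.9 -219. ] 2476
side 0.63 [ 509. -102.] 588
t 29.8 pos [ 506.  -105.5  125. ] yaw 0.944 tilt [ 0.0002 -0.0001] F [0.2 0.2 0.1] w 55.0 j6 -1.38
total [-0.0041  0.0018  0.2499] n 3 per [-0.0014  0.0006  0.0833] len 125
turn shares -0.004 rows 1
```

View pics/slot.png

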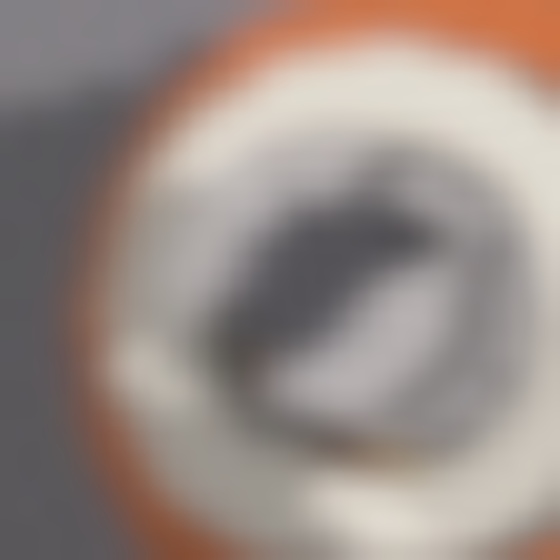

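The slot's dark band runs from crop (215,350) to (430,230), i.e. world yaw about -0.9; the spacer surrounds the head concentrically on the wheel.

Run:
```python
from h import *
for l in (6,15):
  for z in (5,15,25,35): print(l,z,np.round(proj("side",[[598+.24*l,-155.5-.97*l+2,z]])[0],1))
im=np.load("slot.npy"); g=cv2.cvtColor(im,cv2.COLOR_RGB2GRAY); print(g[234:254,112:138])
```

```text
6 5 [344.3 318.6]
6 15 [344.4 314.5]
6 25 [344.5 310.3]
6 35 [344.6 306.1]
15 5 [346.2 322. ]
15 15 [346.3 317.9]
15 25 [346.3 313.7]
15 35 [346.4 309.5]
[[ 92  95 104 122 150 177 198 209 215 216 214 213 213 214 215 216 218 219
  220 219 215 205 187 167 151 141]
 [ 91  97 114 144 178 202 211 213 208 203 199 196 195 193 194 198 204 211
  216 219 219 218 210 192 167 147]
 [ 93 106 134 169 198 210 210 200 191 186 183 182 176 165 159 163 175 187
  201 212 218 219 219 208 183 156]
 [ 98 119 152 181 198 202 197 188 181 176 175 171 158 142 138 148 158 163
  174 192 208 217 219 217 201 175]
 [105 129 154 169 178 184 185 182 172 161 156 150 134 123 130 147 157 156
  157 170 191 211 219 220 214 191]
 [109 132 149 159 167 175 177 172 157 134 121 114 104 100 107 125 143 154
  156 159 175 200 216 220 218 204]
 [115 135 150 159 168 173 168 153 132 108  92  89  87  84  84  93 113 135
  147 148 159 187 210 219 220 213]
 [119 139 152 161 170 171 157 132 107  91  85  84  84  85  88  97 114 131
  137 136 147 176 203 218 220 216]
 [125 143 154 164 170 165 145 119  96  86  84  84  89 101 118 134 146 146

[... 534 characters left out ...]
60 144 135
  137 141 151 170 188 197 201 197]
 [130 159 175 179 165 138 111 104 124 148 164 172 175 170 158 143 136 140
  145 145 155 176 191 199 199 188]
 [114 138 157 165 160 145 124 110 115 128 140 151 156 153 143 136 139 144
  147 154 168 185 195 199 195 179]
 [103 122 141 150 152 146 135 120 113 110 110 115 124 134 137 137 138 139
  147 165 181 193 198 197 187 166]
 [ 98 112 131 145 149 149 146 138 132 125 116 109 112 123 132 135 139 146
  163 181 192 198 198 190 172 152]
 [ 94 103 122 139 146 150 150 148 147 145 147 152 151 151 154 158 164 174
  185 193 197 199 192 175 154 140]
 [ 91  97 110 128 140 147 149 151 152 158 174 191 196 196 193 189 189 192
  196 198 198 193 179 156 137 129]]
```

```bash
python3 -m inch '[[[-0.004,0.002,0.07],[0,0,0]],[[0,0,0.08],[0,0,0]],[[0,0,0.07],[0,0,0]],[[0,0,0],[0,0,0]],[[0,0,0],[0,0,0]],[[0,0,0],[0,0,0]]]' |grep -E "eef|force"; python3 -m inch '[[[0,0,0],[0,0,0]],[[0,0,0],[0,0,0]],[[0,0,0],[0,0,0]],[[0,0,0],[0,0,0]],[[0,0,0],[0,0,0]],[[0,0,0],[0,0,0]]]' -1 8|grep -E "eef|force|width"; python3 p.py
```

```text
eef_pos: [510.1, -106.9, 17.3]
force: [0.2, -0.2, 0.2]
finger_force: 0.0
eef_pos: [508.2, -106.1, 14.9]
force: [0.0, -0.6, 0.6]
width: 0.149
finger_force: 8.0
t 31.0 pos [ 508.2 -106.1   14.9] yaw 0.944 tilt [0.0002 0.0001] F [ 0.  -0.6  0.6] w 13.7 j6 -1.38
```

```bash
python3 -m inch '[[[0,0,0],[0,0,0]],[[0,0,0],[0,0,0]],[[0,0,0],[0,0,0]],[[0,0,0],[0,0,0]],[[0,0,0],[0,0,0.09]],[[0,0,0],[0,0,0.09]],[[0,0,0],[0,0,0.09]],[[0,0,0],[0,0,0.09]],[[0,0,0],[0,0,0.09]],[[0,0,0],[0,0,0.09]]]' 0.2|grep -E "eef|width"; python3 -m inch '[[[0,0,0.006],[0,0,0.09]],[[0,0,0],[0,0,0.09]],[[0,0,0],[0,0,0.09]],[[0,0,0],[0,0,0.09]],[[0,0,0],[0,0,0.09]],[[0,0,0],[0,0,0.01]],[[0,0,0],[0,0,0]]]' |grep -E "eef|force";python3 -m inch '[[[0,0,0],[0,0,0]],[[0,0,0],[0,0,0]],[[0,0,0],[0,0,0]],[[0,0,0],[0,0,0]]]' -1 6|grep -E "eef|force|width"; python3 p.py
```

```text
eef_pos: [508.1, -106.1, 14.9]
width: 0.599
eef_pos: [508.1, -106.1, 11.9]
force: [-0.1, -0.2, -0.5]
finger_force: 0.0
eef_pos: [508.1, -106.2, 11.9]
force: [0.9, 0.7, 0.4]
width: 0.439
finger_force: 6.0
t 33.1 pos [ 508.1 -106.2   11.9] yaw -0.626 tilt [ 0.     -0.0001] F [0.9 0.7 0.4] w 40.4 j6 0.19
```

```bash
python3 -m inch '[[[0,0,0],[0,0,0]],[[0,0,0],[0,0,0]],[[0,0,-0.006],[0,0,-0.09]],[[0,0,0],[0,0,-0.09]],[[0,0,0],[0,0,-0.09]],[[0,0,0],[0,0,-0.09]],[[0,0,0],[0,0,-0.09]],[[0,0,0],[0,0,-0.09]],[[0,0,0],[0,0,-0.09]],[[0,0,0],[0,0,-0.09]]]' 0.2|grep -E "eef|width"; python3 -m inch '[[[0,0,0],[0,0,-0.09]],[[0,0,0],[0,0,-0.09]],[[0,0,0],[0,0,-0.09]],[[0,0,0],[0,0,-0.01]],[[0,0,0],[0,0,0]]]' |grep -E "eef|force";python3 -m inch '[[[0,0,0],[0,0,0]],[[0,0,0],[0,0,0]],[[0,0,0],[0,0,0]],[[0,0,0],[0,0,0]],[[0,0,0],[0,0,0]],[[0,0,0],[0,0,0]]]' -1 20|grep -E "eef|force|width"; python3 -m inch '[[[0,0,-0.05],[0,0,0]],[[0,0,-0.08],[0,0,0]],[[0,0,-0.08],[0,0,0]],[[0,0,-0.06],[0,0,0]],[[0,0,0],[0,0,0]],[[0,0,0],[0,0,0]],[[0,0,0],[0,0,0]],[[0,0,0],[0,0,0]]]'| grep -E "eef|force|width"; python3 p.py 551.1 243.8 150 0.74
```

```text
eef_pos: [508.1, -106.1, 14.9]
width: 0.601
eef_pos: [508.1, -106.1, 14.9]
force: [0.2, -0.0, -0.2]
finger_force: 0.0
eef_pos: [508.2, -106.1, 14.9]
force: [-0.5, 0.5, -0.4]
width: 0.147
finger_force: 20.0
eef_pos: [506.8, -105.6, 147.8]
force: [0.1, 0.5, -0.8]
width: 0.143
finger_force: 20.0
t 36.0 pos [ 506.8 -105.6  147.8] yaw 0.944 tilt [-0.0036  0.0017] F [ 0.1  0.5 -0.8] w 13.2 j6 -1.38
total [ 0.3379  0.618  -0.0036] n 8 per [ 0.0422  0.0772 -0.0004] len 352
turn shares 0.13 rows 2
```

```bash
python3 -m inch '[[[0.0426,0.0771,0],[0,0,0]],[[0.0426,0.0771,0],[0,0,0]],[[0.0426,0.0771,0],[0,0,0]],[[0.0426,0.0771,0],[0,0,0]],[[0.0426,0.0771,0],[0,0,0]],[[0.0426,0.0771,0],[0,0,0]],[[0.0426,0.0771,0],[0,0,0]],[[0.0426,0.0771,0],[0,0,0]],[[0,0,0],[0,0,0.065]],[[0,0,0],[0,0,0.065]]]'|grep eef; python3 -m inch '[[[0,0,0],[0,0,0]],[[0,0,0],[0,0,0]],[[0,0,0],[0,0,0]],[[0,0,0],[0,0,0]]]' >/dev/null; python3 p.py 551.1 243.8 137 0.74
```

```text
eef_pos: [549.7, 244.9, 148.0]
t 37.4 pos [550.8 243.3 149.7] yaw 0.741 tilt [-0.0003 -0.    ] F [ 0.   0.3 -0.8] w 13.4 j6 -0.53
total [0.0004 0.0012 0.0254] n 1 per [0.0004 0.0012 0.0254] len 13
turn shares 0.0004 rows 1
```

```bash
python3 -m inch '[[[0.0004,0.001,0.02],[0,0,0]],[[0,0,0.012],[0,0,0]],[[0,0,0],[0,0,0]],[[0,0,0],[0,0,0]],[[0,0,0],[0,0,0]]]'|grep -E "eef|force:";python3 -m inch '[[[0,0,0.002],[0,0,0]],[[0,0,0.002],[0,0,0]],[[0,0,0],[0,0,0]]]'|grep -E "eef|force:";python3 -m inch '[[[0,0,0.002],[0,0,0]],[[0,0,0],[0,0,0]]]'|grep -E "eef|force:"; python3 p.py
```

```text
eef_pos: [551.3, 244.1, 134.1]
force: [0.6, -0.4, 0.1]
finger_force: 20.0
eef_pos: [551.0, 244.1, 131.8]
force: [1.0, 0.6, -1.4]
finger_force: 20.0
eef_pos: [551.0, 244.1, 130.8]
force: [-0.7, 0.6, -0.7]
finger_force: 20.0
t 38.4 pos [551.  244.1 130.8] yaw 0.74 tilt [-0.0002 -0.    ] F [-0.7  0.6 -0.7] w 13.0 j6 -0.52
```

```bash
python3 -m inch '[[[0,0,0.002],[0,0,0]],[[0,0,0.002],[0,0,0]],[[0,0,0],[0,0,0]]]'|grep -E "eef|force:";python3 -m inch '[[[0,0,0.002],[0,0,0]],[[0,0,0.002],[0,0,0]],[[0,0,0],[0,0,0]]]'|grep -E "eef|force:";python3 -m inch '[[[0,0,0.002],[0,0,0]],[[0,0,0.002],[0,0,0]],[[0,0,0],[0,0,0]]]'|grep -E "eef|force:"; python3 p.py
```

```text
eef_pos: [550.9, 244.0, 128.7]
force: [-0.9, 0.1, -1.1]
finger_force: 20.0
eef_pos: [551.0, 244.1, 126.7]
force: [-0.2, -0.5, -0.8]
finger_force: 20.0
eef_pos: [551.0, 244.1, 124.7]
force: [-0.6, -0.6, -0.9]
finger_force: 20.0
t 39.3 pos [551.  244.1 124.7] yaw 0.74 tilt [-0.0004 -0.0001] F [-0.6 -0.6 -0.9] w 12.9 j6 -0.52
```

```bash
python3 -m inch '[[[0,0,0.003],[0,0,0]],[[0,0,0.003],[0,0,0]],[[0,0,0],[0,0,0]]]'|grep -E "eef|force:";python3 -m inch '[[[0,0,0.003],[0,0,0]],[[0,0,0.003],[0,0,0]],[[0,0,0],[0,0,0]]]'|grep -E "eef|force:"; python3 -m inch '[[[0,0,0.001],[0,0,0]],[[0,0,0],[0,0,0]]]'|grep -E "eef|force:"; python3 p.py
```

```text
eef_pos: [551.7, 244.4, 122.8]
force: [-0.5, 1.0, 4.1]
finger_force: 20.0
eef_pos: [551.8, 244.4, 119.8]
force: [0.4, 1.6, 6.0]
finger_force: 20.0
eef_pos: [551.9, 244.4, 119.5]
force: [-0.9, 1.0, 6.7]
finger_force: 20.0
t 40.1 pos [551.9 244.4 119.5] yaw 0.74 tilt [0.002  0.0007] F [-0.9  1.   6.7] w 13.4 j6 -0.52
```

```bash
python3 -m inch '[[[0,0,0.003],[0,0,0]],[[0,0,0],[0,0,0]]]'|grep -E "eef|force:"; python3 -m inch '[[[0,0,0],[0,0,0.04]],[[0,0,0],[0,0,0.04]],[[0,0,0],[0,0,0.04]],[[0,0,0],[0,0,0]]]'; python3 -c "
from bench import ctrl;print(ctrl.get_state()['ft_torque'])"; python3 p.py
```

```text
eef_pos: [552.0, 244.5, 118.1]
force: [-0.1, 1.1, 6.9]
finger_force: 20.0
t: 40.7
eef_pos: [552.3, 244.1, 118.4]
tool_rot: [0.001, 0.488, 0.873, 0.001]
force: [0.5, -0.4, 7.5]
width: 0.144
finger_force: 20.0
[-0.09776957 -0.09788124 -0.00134564]
t 40.7 pos [552.3 244.1 118.4] yaw 0.55 tilt [0.0029 0.0002] F [ 0.5 -0.4  7.5] w 13.3 j6 -0.33
```

```bash
python3 -m inch '[[[0,0,0],[0,0,0.06]],[[0,0,0],[0,0,0.06]],[[0,0,0],[0,0,0.06]],[[0,0,0],[0,0,0]]]' >/dev/null; python3 -c "
from bench import ctrl;print(ctrl.get_state()['ft_torque'])"; python3 p.py;  python3 -m inch '[[[0,0,0],[0,0,0.06]],[[0,0,0],[0,0,0.06]],[[0,0,0],[0,0,0.06]],[[0,0,0],[0,0,0.06]],[[0,0,0],[0,0,0.06]],[[0,0,0],[0,0,0.06]],[[0,0,0],[0,0,0.06]],[[0,0,0],[0,0,0.04]],[[0,0,0],[0,0,0]]]' >/dev/null; python3 -c "
from bench import ctrl;print(ctrl.get_state()['ft_torque'])"; python3 p.py
```

```text
[-0.16161749 -0.04490094 -0.0059544 ]
t 41.1 pos [552.3 244.1 118.4] yaw 0.267 tilt [0.0028 0.0001] F [-0.2 -0.1  7. ] w 13.7 j6 -0.05
[-0.07711077  0.08188339  0.0309679 ]
t 42.0 pos [552.2 244.1 118.3] yaw -0.455 tilt [0.0026 0.0002] F [-0.8 -0.9  6.6] w 13.1 j6 0.67
```

```bash
python3 -m inch '[[[0,0,-0.004],[0,0,0]],[[0,0,-0.004],[0,0,0]],[[0,0,0],[0,0,0]]]'|grep -E "eef|force:";  python3 -m inch '[[[0,0,-0.003],[0,0,0]],[[0,0,0],[0,0,0]],[[0,0,0],[0,0,0]]]'|grep -E "eef|force:"; python3 -m inch '[[[0,0,-0.002],[0,0,0]],[[0,0,0],[0,0,0]],[[0,0,0],[0,0,0]]]'|grep -E "eef|force:"; python3 p.py
```

```text
eef_pos: [551.5, 244.1, 120.7]
force: [2.5, 0.8, -1.0]
finger_force: 20.0
eef_pos: [550.9, 243.9, 121.0]
force: [5.1, 1.7, -6.8]
finger_force: 20.0
eef_pos: [550.5, 243.9, 121.1]
force: [5.7, 2.0, -10.4]
finger_force: 20.0
t 42.9 pos [550.5 243.9 121.1] yaw -0.454 tilt [-0.0016 -0.0003] F [  5.7   2.  -10.4] w 13.3 j6 0.67
```

```bash
python3 -m inch '[[[0,0,0.005],[0,0,0]],[[0,0,0],[0,0,0]],[[0,0,0],[0,0,0]]]'|grep -E "eef|force:"; python3 -m inch '[[[0,0,0],[0,0,0]],[[0,0,0],[0,0,0]],[[0,0,0],[0,0,0]],[[0,0,0],[0,0,0]],[[0,0,-0.03],[0,0,0]],[[0,0,-0.06],[0,0,0]],[[0,0,-0.06],[0,0,0]],[[0,0,0],[0,0,0]]]' -0.1|grep -E "eef|force|width";python3 -m inch '[[[-0.06,0.06,0],[0,0,0]],[[-0.06,0.06,0],[0,0,0]],[[-0.06,0.06,0],[0,0,0]],[[-0.06,0.06,0],[0,0,0]],[[-0.06,0.06,0],[0,0,0]],[[0,0,0],[0,0,0]],[[0,0,0],[0,0,0]]]'|grep -E "eef|force"
python3 - <<'E'
from h import *
out=[]
for c in("top","side"):
    im=ctrl.capture(c); uv=proj(c,[[551,243,115]])[0].astype(int); n=30
    out.append(cv2.resize(im[uv[1]-n:uv[1]+n,uv[0]-n:uv[0]+n,::-1],(400,400),interpolation=cv2.INTER_CUBIC))
    for d in ctrl.masks_of("cap_grip",c): print(c,round(d["score"],2),np.round(fitcyl(c,d["mask"],20,106,143)[0]))
cv2.imwrite("pics/fin.png",np.hstack(out))
E
```

```text
eef_pos: [551.0, 244.0, 120.8]
force: [2.2, 1.3, -2.6]
finger_force: 20.0
eef_pos: [554.4, 244.9, 202.6]
force: [-0.6, -0.5, -0.0]
width: 0.449
finger_force: 0.0
eef_pos: [620.0, 43.1, 195.6]
force: [-0.9, 0.8, -0.3]
finger_force: 0.0
top 0.73 [555. 243.]
top 0.29 [584. 216.]
```

View pics/fin.png

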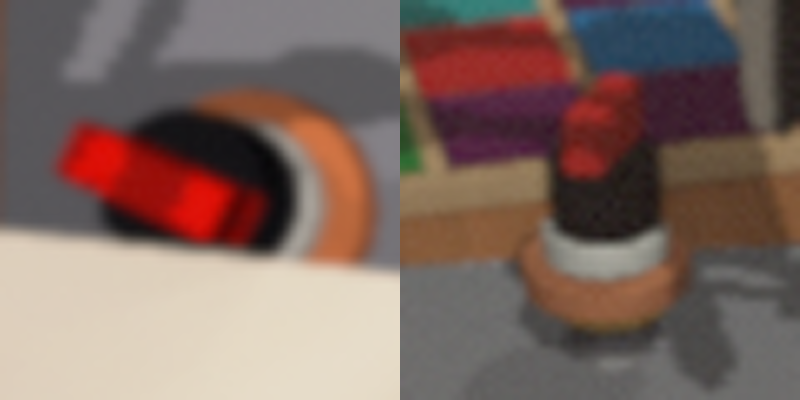

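The stack is flat and tight. In the side crop the wheel is at (605,280), the spacer at (605,250) and the black cap sits upright on top with its red bar at (600,120). The cap is locked about 1.2 rad from the slot and nothing touches it, so I'm handing in.

```bash
python3 -c "
from bench import ctrl;print(ctrl.finish_job())"
```

```text
the job is handed in; nothing more can be done
None
```

The wheel and spacer are seated on the spindle, and the cap is locked about 1.2 rad from the slot: it resisted a 10 N upward pull at locked height, with peak push readings of about 7.5 N; handed in at about 45 s, no verdict returned.

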